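# Show the bottomless portafilter to the inspection camera

### The job

Take the empty bottomless portafilter (the one without a tamper standing in it) out of its wooden rest by its handle, and show its open basket to the small camera on the post: the mouth of the basket squarely facing the lens, centred in front of it, 150 mm from the glass. Do not bump or turn the camera or disturb the other things, and finish while still holding the portafilter there, still, in the air.

Things in the scene. Friction and masses are not known exactly. Their poses are not given: they have to be found in the camera images.
- portafilter: Part to show, empty, 0.4 kg. Steel head: open cup 66 mm across, 30 high, small ears at +-y. Origin: centre of its flat underside; z out of the mouth (up at start). Handle along -x: thin neck to x=-52 mm, then straight black handle 26 wide, 26 high, to x=-158, its axis at z=18. Balance point x=-53. Starts level in rest_a, underside 45 mm above the table, handle towards the robot.
- portafilter_mouth (a point): Centre of the mouth of that portafilter, 30 mm above its origin along z; axes as portafilter.
- rest_a: Dark wooden rest (fixed, base 200 x 85 x 12 mm) holding the part to show, left or right of centre. Origin: centre of underside; x to the head end. Head at x=60 mm on fork blocks 45 high, thin steel cheeks 55 high at y=+-40; handle in a notch at x=-65 (floor 50, cheeks 60 high). From x=-57 to 35 only the low base: free for gripping the handle from above.
- rest_b: An identical fixed rest on the other side, holding the other portafilter. Same origin and axes.
- spouted: The other portafilter, with a spout under its head, lying in rest_b with the tamper standing in its basket. Same size, origin and axes as the first. Leave alone.
- tamper: Wooden tamper, 52 mm across and 78 mm high, standing in the spouted portafilter. Origin: centre of its underside. Leave alone.
- jug: Steel milk jug, 80 mm across and 95 mm high with a side handle. Origin: centre of its underside. Leave alone.
- leveller: Steel levelling puck, 58 mm across, 28 mm high, lying on the table. Origin: centre of its underside. Leave alone.
- cam_stand: Fixed camera stand on the far side: round foot 110 mm across, 15 mm high, and a 16 mm post 375 mm high, both centred at x = 90 mm in this frame; an arm 360 mm up reaches from the post to the pivot of the camera head at x = 30 mm. Origin: the point on the table 90 mm in front of the post; z up; x away from the robot's side. Do not bump.
- lens (a point): Centre of the lens's front glass (24 mm, in a 34 mm barrel) on the black camera head (45 x 44 x 40 mm). The lens looks along this frame's -x, towards the robot's side and 45 to 64 degrees down; x points back into the camera; y is level. The head turns on a stiff pivot 35 mm behind the glass if knocked.

How it is judged:
By the outcome, as a careful person would: the job done as asked, in the order asked, and still so for the second after the job is handed in, while the arm keeps its last pose, push and grip.
It also fails if it takes over 35 s, if anything falls off the work surface, if the arm or the gripper's body presses on something with over 40 N, if the wrist force passes 120 N, or if a joint passes its speed limit or range.

### The arm

A 6-joint arm with a two-finger parallel gripper is mounted at the origin on the work surface. World frame = base frame: x ahead of the robot, y to its left, z up, the work surface at z = 0. Lengths are in m, angles in rad, forces in N, time in s.
With the tool pointing down it reaches from about 0.3 to 0.775 m from the base axis. Payload 14.6 kg.
Tool frame: the origin (TCP) lies midway between the tips of the shut fingers; the grasp point (between the pads) lies 19 mm behind it (ctrl.pinch_z is the distance from the TCP to the grasp point, in m); z points along the fingers, x is the direction in which the jaws open and shut, and the axes are right-handed (so a half turn about z gives the same grasp; the last joint's range is limited). The gripper opens to 85 mm and grips with 20 to 120 N. Pads are 22 mm wide; open, the fingers measure 114 mm over their backs; the gripper's body (76 mm by 85 mm) begins 54 mm behind the grasp point. The pads swing forward as they close: fully open they stand 13 mm farther back than shut.
Start: joints at [1.069, 0.3, 1.521, -0, 1.321, -0.067], TCP at [0.232, 0.499, 0.231] pointing down, gripper open.
Joint ranges: [-3.03, 3.03], [-0.79, 2.21], [0.23, 2.52], [-1.04, 4.18], [0, 3.07], [-2.55, 2.55]. Speed limits (rad/s): [2.22, 2.22, 2.57, 3.14, 3.14, 3.14].

### API

Orientations are given as a unit quaternion [x, y, z, w].
In Python, from station import ctrl gives the robot as it stands.
- The arm moves only by the tool servo_tool, never from a script. Its argument "motion" is a list of rows, each a list of 3 entries, a list of its own where there are three numbers: the shift along the tool's x, y, z normalised to -1 to 1, where 1 is 0.04 m, then the turn about the tool's z normalised to -1 to 1, where 1 is 10 degrees, then the opening, from -1 (shut) to 1 (fully open), so that 0 is half open. A call has 1 to 20 rows; each row shifts and turns the commanded pose from where the row before left it, along the tool's axes as they then stand; what a row does not reach is not made up. A row lasts 1/8 s, in which the tool goes at most 62.5 mm and 10.7 degrees, less where a joint would pass 70% of its speed; a pose out of reach is approached as far as the arm can. A call with a number of a shift or a turn outside -1 to 1 is refused whole. A call with a gripper value outside its range is refused whole. The fingers move at their own pace and stop on an object; "newtons" is the grip in N (left out, the last holds). Time passes only in rows, so rows that do not move let the fingers close. It gives the time, the measured TCP pose, the force and the opening at its end, in the units of the state.
- ctrl.sense(): the state, without advancing time (a new reading comes with each control period).
- ctrl.read_camera(name): name is "side" or "top"; returns a dict with "pixels" (400x640x3 uint8, red, green, blue), "intrinsics" (3x3 intrinsics, pixels), "k1" (the pictures are not rectified: a ray, as slopes to the right and down, at radius r is drawn at 1 + k1 r^2 times it, then the intrinsics apply), "world_from_camera" (4x4, takes a point from camera to world coordinates). Camera axes: x right, y down, z forward; pixel columns grow to the right and rows downward; lengths in m; the calibration is good to about 2 mm. A picture is of the moment at which its call begins. There is no depth.
- ctrl.finish_job(): hands the job in, once; it reports no verdict.
The state is a dict: "time_s": time; "joint_pos": joint angles; "dq": joint speeds; "tau": joint torques, N m; "tool_pos": TCP position; "orientation": TCP orientation; "contact_force": force on the tool from outside, world axes, zero at the start; "ft_torque": the same for the moment, N m; "finger_gap": finger opening in m.
Only numpy, scipy, OpenCV 4.12 (cv2) and the standard library are available. Lean on these libraries where they do the work, as an engineer would, in place of code of your own. Each camera call takes 0.05 s, during which the arm holds its last target. There are 200 camera calls.

## Working session

There is one attempt and no reset: what is moved stays moved. The work goes in short steps, Python scripts to look and compute and a tool call to move; the robot and the scene stay as the last step left them, time stands still between calls to the robot, and variables do not carry over. Pictures are saved under pics/ and viewed, about 8 in all and at most 12, crops included, and the job is handed in when it is done.

Besides the shell and the picture viewer there is one more tool, called after "Call:" as name(argument=value, ...) on one line, values as JSON. servo_tool: Moves the arm, as the interface text tells. Its arguments: {"type":"object","properties":{"motion":{"type":"array"},"newtons":{"type":"number"}},"required":["motion"]}

```bash
ls; mkdir -p pics
cat > h.py <<'E'
import numpy as np, cv2
from station import ctrl
def load(n):
    d=np.load(f'{n}.npz'); return d
def snap(n,out):
    c=ctrl.read_camera(n); np.savez(f'{out}.npz',**c)
    cv2.imwrite(f'pics/{out}.png',c['pixels'][:,:,::-1]); return c
def ray(c,u,v):
    K=np.array(c['intrinsics']);k=float(c['k1']);T=np.array(c['world_from_camera'])
    d=cv2.undistortPoints(np.array([[[u,v]]],float),K,np.array([k,0,0,0,0.]))[0,0]
    w=T[:3,:3]@np.array([d[0],d[1],1]); return T[:3,3],w/np.linalg.norm(w)
def onz(c,u,v,z):
    o,w=ray(c,u,v); return o+w*(z-o[2])/w[2]
def tri(c1,p1,c2,p2):
    o1,w1=ray(c1,*p1);o2,w2=ray(c2,*p2)
    s=np.linalg.lstsq(np.c_[w1,-w2],o2-o1,rcond=None)[0]
    a=o1+w1*s[0];b=o2+w2*s[1]; return (a+b)/2,np.linalg.norm(a-b)
def proj(c,P):
    T=np.linalg.inv(np.array(c['world_from_camera']));q=T[:3,:3]@np.asarray(P,float)+T[:3,3]
    return cv2.projectPoints(q.reshape(1,1,3),np.zeros(3),np.zeros(3),np.array(c['intrinsics']),np.array([float(c['k1']),0,0,0,0.]))[0].ravel()
E
python3 -c "
from h import *
np.set_printoptions(precision=4,suppress=True)
for n in ('side','top'):
    c=snap(n,n+'0');print(n,c['intrinsics'],c['k1'],c['world_from_camera'])
print(ctrl.sense(),ctrl.pinch_z)"
```

```text
pics
side [[450.6171   0.     324.5233]
 [  0.     450.6171 202.137 ]
 [  0.       0.       1.    ]] -0.037018999561632314 [[-0.9744 -0.1104  0.1957  0.3451]
 [-0.2246  0.488  -0.8434  1.0917]
 [-0.0024 -0.8658 -0.5003  0.8293]
 [ 0.      0.      0.      1.    ]]
top [[498.3069   0.     317.8408]
 [  0.     498.3069 195.5037]
 [  0.       0.       1.    ]] -0.0828955584236786 [[-0.0095 -0.9984  0.0553  0.477 ]
 [-0.9998  0.0103  0.0142  0.0974]
 [-0.0148 -0.0552 -0.9984  1.4431]
 [ 0.      0.      0.      1.    ]]
{'time_s': 0.1, 'joint_pos': array([ 1.0694,  0.3004,  1.5215, -0.    ,  1.3207, -0.0666]), 'dq': array([ 0.0003, -0.0019, -0.002 , -0.0013, -0.0004, -0.0003]), 'tau': array([ -0.0003, -54.4376, -36.2374,  -0.0002,   0.0031,   0.    ]), 'tool_pos': array([0.2316, 0.4986, 0.2308]), 'orientation': array([ 0.843 ,  0.5379, -0.0005,  0.0003]), 'contact_force': array([-0.4006, -0.2263,  0.1679]), 'ft_torque': array([-0.0063,  0.0142,  0.0564]), 'finger_gap': 0.08543145323231452} 0.0187
```

View pics/top0.png

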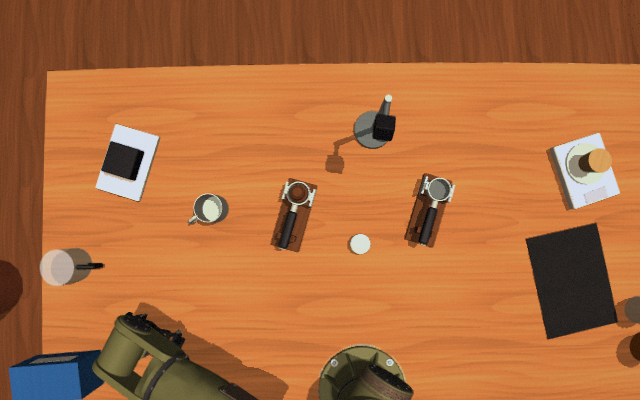

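View pics/side0.png

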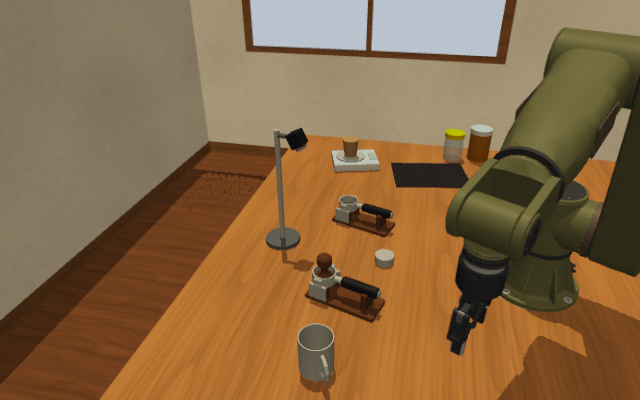

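Top view: the empty portafilter is the right one, with its head at about (438,188) and handle end at (426,243). The tamper one is on the left, head at (298,192). The camera stand foot is at (374,130) and its black head at (384,127). In the side view the head is at (297,139) and the foot at (283,238). Next I'll zoom in on these.

```bash
python3 -c "
from h import *
t=cv2.imread('pics/top0.png');s=cv2.imread('pics/side0.png')
r=lambda im,x,y,w,h,k:cv2.resize(im[y:y+h,x:x+w],None,fx=k,fy=k,interpolation=cv2.INTER_CUBIC)
A=r(t,345,85,65,75,4);A2=r(t,400,165,65,75+10,4)
B=r(s,265,115,60,50,6);C=r(s,325,185,75,50,5)
o=np.zeros((600,800,3),np.uint8)
def put(i,x,y):o[y:y+i.shape[0],x:x+i.shape[1]]=i[:600-y,:800-x]
put(r(t,345,85,65,72,4),0,0);put(r(t,400,165,65,75,4),0,300)
put(r(s,265,115,60,50,6),270,0);put(r(s,325,185,75,50,6),270,300)
o=o*1.0;o=255*(o/255)**.6
cv2.imwrite('pics/z1.png',o)
"
```

```text
[ WARN:0@0.807] global loadsave.cpp:1063 imwrite_ Unsupported depth image for selected encoder is fallbacked to CV_8U.
```

View pics/z1.png

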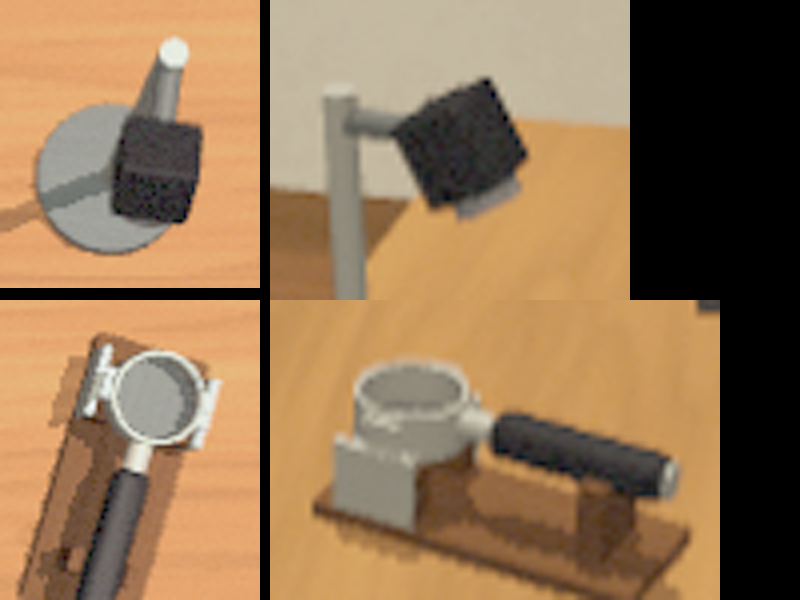

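Now I can measure from the zooms. In the top view the mouth centre is at about (439.3,189), the post top at (388,98) and the foot centre at (373,129.5). The head's level edges are visible. In the side view the head's flank is a clear quadrilateral and the barrel points down-right.

```bash
cat > m.py <<'E'
from h import *
np.set_printoptions(precision=4,suppress=True)
t=load('top0');s=load('side0')
tp=t['pixels'].astype(int);sp=s['pixels'].astype(int)
# handle: black mask
def blk(p,x0,y0,x1,y1,th=48):
    m=np.zeros(p.shape[:2],np.uint8);m[y0:y1,x0:x1]=(p[y0:y1,x0:x1].max(2)<th);
    n,l,st,c=cv2.connectedComponentsWithStats(m);k=1+np.argmax(st[1:,4]);return (l==k).astype(np.uint8)
m=blk(tp,400,195,465,255);ys,xs=np.nonzero(m)
vx,vy,cx,cy=cv2.fitLine(np.c_[xs,ys].astype(np.float32),cv2.DIST_HUBER,0,.01,.01).ravel()
pr=(xs-cx)*vx+(ys-cy)*vy
print('handle n',len(xs))
e=[onz(t,cx+vx*q,cy+vy*q,.070) for q in (pr.min(),pr.max())];print('handle ends',e,np.linalg.norm(e[0]-e[1]))
# mouth: bright ring + hull
c=onz(t,400+158/4-.4,165+97/4-.4,.075);print('mouth eye',c)
h0=sorted(e,key=lambda p:-p[0]);d=(h0[0]-h0[1]);d/=np.linalg.norm(d);print('yaw handle',np.degrees(np.arctan2(d[1],d[0])), 'yaw mouth-tail',np.degrees(np.arctan2(*(c-h0[1])[[1,0]])), 'len',np.linalg.norm((c-h0[1])[:2]))
zs=lambda x,y:(265+(x-270)/6-.42,115+y/6-.42)
print('mouth side view', onz(s,325+(412-270)/6-.42,185+(386-300)/6-.42,.075))
# stand
zt=lambda x,y:(345+x/4-.4,85+y/4-.4)
foot=onz(t,*zt(111,178),.015);post=onz(t,*zt(173,53),.375)
print('foot',foot,'post',post,'post side',onz(s,*zs(339,90),.375))
for a,b,z in (((128,118),(203,125),.385),((115,172),(195,180),.375),((115,215),(185,223),.35)):
    A=onz(t,*zt(*a),z);B=onz(t,*zt(*b),z);v=B-A;print('edge',v,np.linalg.norm(v),'yaw',np.degrees(np.arctan2(-v[0],v[1]))%180-180, A,B)
m=blk(sp,270,115,325,160,60)
k=cv2.findContours(m,0,2)[0][0];print('side box',cv2.minAreaRect(k),cv2.approxPolyDP(k,3,True).reshape(-1,2).tolist())
m=blk(tp,365,105,405,150,60);k=cv2.findContours(m,0,2)[0][0];print('top box',cv2.approxPolyDP(k,2,True).reshape(-1,2).tolist())
E
python3 m.py
```

```text
handle n 179
handle ends [array([ 0.4224, -0.1614,  0.07  ]), array([ 0.5185, -0.1936,  0.07  ])] 0.10137166401482503
mouth eye [ 0.5677 -0.2174  0.075 ]
yaw handle -18.564061763367107 yaw mouth-tail -21.103768677584068 len 0.155741463297833
mouth side view [ 0.5666 -0.2189  0.075 ]
foot [ 0.7469 -0.0418  0.015 ] post [ 0.7474 -0.0418  0.375 ] post side [ 0.7464 -0.04    0.375 ]
edge [-0.0042 -0.0403  0.    ] 0.040495505503650685 yaw -5.926330608605667 [ 0.7096 -0.0155  0.385 ] [ 0.7054 -0.0558  0.385 ]
edge [-0.0048 -0.0433  0.    ] 0.04352816856094967 yaw -6.314840901079748 [ 0.6822 -0.009   0.375 ] [ 0.6774 -0.0522  0.375 ]
edge [-0.0048 -0.0387  0.    ] 0.038967675298982186 yaw -7.132839280956318 [ 0.6629 -0.011   0.35  ] [ 0.6581 -0.0497  0.35  ]
side box ((293.1501159667969, 140.0431365966797), (18.798625946044922, 26.42203140258789), 72.34988403320312) [[307, 140], [301, 128], [278, 135], [285, 137], [292, 149]]
top box [[383, 105], [382, 113], [378, 113], [374, 120], [373, 138], [390, 140], [394, 117], [382, 113]]
```

```bash
cat > m2.py <<'E'
from h import *
np.set_printoptions(precision=4,suppress=True)
s=load('side0');t=load('top0')
zs=lambda x,y:(265+(x-270)/6-.42,115+y/6-.42)
psi=np.radians(-7);xh=np.array([np.cos(psi),np.sin(psi),0]);yh=np.array([-np.sin(psi),np.cos(psi),0])
post=np.array([.7470,-.0412,0]);piv=post-.06*xh+[0,0,.36]
print('piv',piv)
def pl(u,v,off):
    o,w=ray(s,u,v);P=o+w*(((piv+off*yh-o)@yh)/(w@yh));return np.array([(P-piv)@xh,P[2]-piv[2]])*1000
C=[pl(*zs(*p),.022) for p in ((487,78),(527,157),(435,210),(395,130))]
print('corners rel piv mm',C,'centre',np.mean(C,0))
for i in range(4):
    v=C[(i+1)%4]-C[i];print(np.linalg.norm(v),np.degrees(np.arctan2(v[1],v[0])))
print('barrel',[pl(*zs(*p),0.) for p in ((460,217),(520,185))])
for th in (45,50,55,60,64):
    a=np.radians(th); L=piv+.035*(-np.cos(a)*xh+[0,0,-np.sin(a)])
    q=proj(s,L);print(th,L,'zoom',(q[0]+.42-265)*6+270,(q[1]+.42-115)*6)
q=proj(s,piv);print('piv zoom',(q[0]+.42-265)*6+270,(q[1]+.42-115)*6)
E
python3 m2.py
```

```text
piv [ 0.6874 -0.0339  0.36  ]
corners rel piv mm [array([-25.0023,  38.8821]), array([-43.4502,   3.5732]), array([  3.0942, -29.0649]), array([21.5094,  7.9197])] centre [-10.9622   5.3275]
39.837685568311535 -117.58579745960024
56.847395373443085 -35.03915049106622
41.3156767992561 63.53056782411011
55.874927549800944 146.34870836571457
barrel [array([  0.3712, -41.1955]), array([-30.5745, -20.5905])]
45 [ 0.6629 -0.0309  0.3353] zoom 508.5765730309288 191.65530747115963
50 [ 0.6651 -0.0311  0.3332] zoom 504.2056615626283 195.1235712860257
55 [ 0.6675 -0.0314  0.3313] zoom 499.4952686809164 198.1288748204857
60 [ 0.6701 -0.0318  0.3297] zoom 494.48188811968373 200.65058780763133
64 [ 0.6722 -0.032   0.3285] zoom 490.2787978058832 202.30826440041744
piv zoom 457.7805526507101 135.11420639697945
```

```bash
python3 -c "
from h import *
t=cv2.imread('pics/top0.png');s=cv2.imread('pics/side0.png')
a=t[110:148,370:400].astype(float);b=s[122:156,280:314].astype(float)
o=[]
for im in (a,b):
    g=255*np.clip((im-5)/75,0,1)**.7
    i=cv2.resize(g.astype(np.uint8),None,fx=12,fy=12,interpolation=cv2.INTER_CUBIC); i=i[:456,:400]
    o.append(np.vstack([i,np.zeros((456-i.shape[0],i.shape[1],3),np.uint8)]))
cv2.imwrite('pics/z2.png',np.hstack(o));print([i.shape for i in o])
"
```

```text
[(456, 360, 3), (456, 400, 3)]
```

View pics/z2.png

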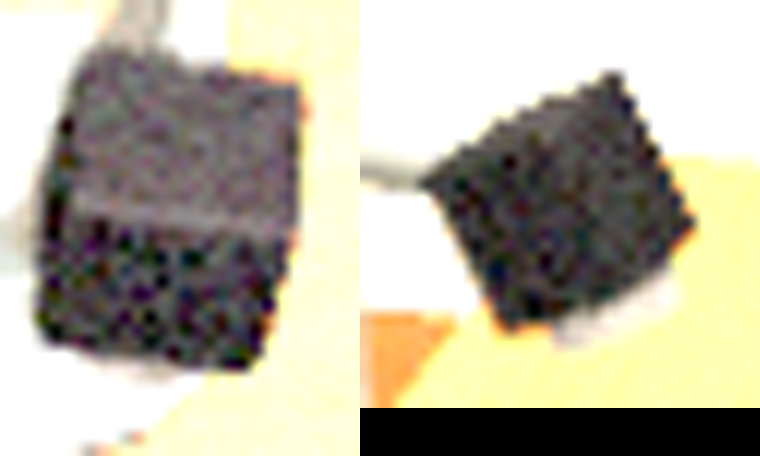

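Left is the top view: back-bottom edge (80,55)-(300,85), back-top edge (65,210)-(292,228), front-top edge (42,328)-(257,368). Right is the side view, with silhouette corners (617,75), (695,222), (512,330) and (428,182).

```bash
cat > m3.py <<'E'
from h import *
np.set_printoptions(precision=4,suppress=True)
s=load('side0');t=load('top0')
T=lambda u,v:(370+u/12-.46,110+v/12-.46)
S=lambda u,v:(280+(u-360)/12-.46,122+v/12-.46)
A=tri(t,T(292,228),s,S(617,75));B=tri(t,T(257,368),s,S(695,222));D=tri(t,T(80,55),s,S(428,182))
print('A',A,'B',B,'D',D);A,B,D=A[0],B[0],D[0]
d=B-A;print('AB',d,np.linalg.norm(d),'pitch',np.degrees(np.arctan2(-d[2],np.hypot(*d[:2]))),'AD diag',np.linalg.norm(A-D), 'back face centre',(A+D)/2)
psi=np.radians(-7);xh=np.array([np.cos(psi),np.sin(psi),0]);yh=np.array([-np.sin(psi),np.cos(psi),0])
piv=np.array([.7470,-.0412,.36])-.06*xh
def pl(p,off):
    o,w=ray(s,*p);P=o+w*(((piv+off*yh-o)@yh)/(w@yh));return np.array([(P-piv)@xh,P[2]-piv[2]])*1000
a,b,c,e=pl(S(617,75),-.022),pl(S(695,222),-.022),pl(S(512,330),.022),pl(S(428,182),.022)
for n,p,q in (('AB',a,b),('DC',e,c),('DA',e,a),('CB',c,b)):
    v=q-p;print(n,p,q,np.linalg.norm(v),np.degrees(np.arctan2(v[1],v[0])))
print('centre',np.mean([a,b,c,e],0))
E
python3 m3.py
```

```text
A (array([ 0.678 , -0.0526,  0.3813]), np.float64(0.001067673722845683)) B (array([ 0.6588, -0.0503,  0.3473]), np.float64(3.400764363566201e-05)) D (array([ 0.7133, -0.0168,  0.3657]), np.float64(0.0009069812227834238))
AB [-0.0191  0.0023 -0.034 ] 0.03911704544497036 pitch 60.45704201508426 AD diag 0.05270135352834328 back face centre [ 0.6956 -0.0347  0.3735]
AB [-6.7437 20.3631] [-25.5243 -13.72  ] 38.914922656597334 -118.85585176856424
DC [22.2019  6.4799] [  2.6423 -27.3788] 39.102321852275594 -120.01428417839085
DA [22.2019  6.4799] [-6.7437 20.3631] 32.10284880051292 154.3762297072877
CB [  2.6423 -27.3788] [-25.5243 -13.72  ] 31.303745496612642 154.1299578469027
centre [-1.8559 -3.564 ]
```

Lens: pitch is about 61.5° down, yaw −7°, glass near (0.671,−0.032,0.329). The tool can only point down, so the portafilter has to droop about 28.5° head-down. I'll get that by pivoting it in a light tail-end grip while the head still rests on the fork, then tighten. First, move above the handle.

Call:
servo_tool(motion=[[[0,0,0],-0.5,1],[[-0.869,0.709,0],0,1],[[-0.869,0.709,0],0,1],[[-0.869,0.709,0],0,1],[[-0.869,0.709,0],0,1],[[-0.869,0.709,0],0,1],[[-0.869,0.709,0],0,1],[[-0.869,0.709,0],0,1],[[-0.869,0.709,0],0,1],[[-0.869,0.709,0],0,1],[[-0.869,0.709,0],0,1],[[-0.869,0.709,0],0,1],[[-0.869,0.709,0],0,1],[[-0.869,0.709,0],0,1],[[-0.869,0.709,0],0,1],[[-0.869,0.709,0],0,1],[[-0.869,0.709,0],0,1],[[0,0,0],0,1]], newtons=20)

```text
time_s: 2.35
tool_pos: [0.469, -0.1807, 0.2305]
orientation: [0.82, 0.573, -0.0, -0.001]
contact_force: [0.3, 0.3, -0.3]
finger_gap: 0.0855
```

Call:
servo_tool(motion=[[[0,0,0.9],0,1],[[0,0,0.9],0,1],[[0,0,0.9],0,1],[[0,0,0.8],0,1],[[0,0,0.6],0,1],[[0,0,0.56],0,1],[[0,0,0],0,1]])

```text
time_s: 3.22
tool_pos: [0.468, -0.1776, 0.0438]
orientation: [0.819, 0.574, -0.001, -0.001]
contact_force: [-0.6, 1.5, 0.6]
finger_gap: 0.0853
```

```bash
python3 -c "
from h import *
c=snap('side','s1');d=snap('top','t1')
r=lambda im,x,y,w,h,k:cv2.resize(im[y:y+h,x:x+w,::-1],None,fx=k,fy=k,interpolation=cv2.INTER_CUBIC)
cv2.imwrite('pics/z3.png',np.hstack([r(c['pixels'],315,150,100,100,4),r(d['pixels'],390,160,100,100,4)]))"
```

```text
(no output)
```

View pics/z3.png

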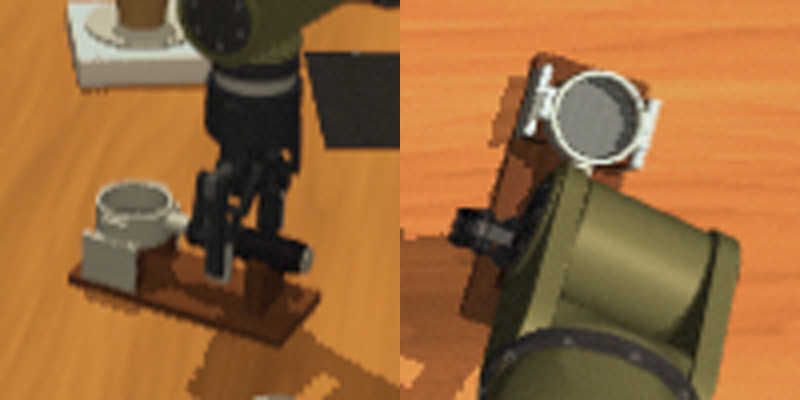

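The fingers straddle the handle just ahead of the notch block (about (215,230) in the left crop) and the basket is undisturbed. I'll shift 6 mm forward for clearance and close lightly.

Call:
servo_tool(motion=[[[0,0.15,0],0,1],[[0,0,0],0,-1],[[0,0,0],0,-1],[[0,0,0],0,-1],[[0,0,0],0,-1],[[0,0,0],0,-1],[[0,0,0],0,-1]], newtons=20)

```text
time_s: 4.2
tool_pos: [0.4744, -0.1827, 0.0456]
orientation: [0.819, 0.574, -0.001, 0.001]
contact_force: [-5.9, -17.5, 5.0]
finger_gap: 0.0259
```

Call:
servo_tool(motion=[[[-0.08,0,0],0,-1],[[0,0,0],0,-1],[[0,0,0],0,-1]])

```text
time_s: 4.58
tool_pos: [0.4739, -0.184, 0.0455]
orientation: [0.819, 0.574, 0.0, 0.001]
contact_force: [-0.6, -0.8, 6.1]
finger_gap: 0.0261
```

Call:
servo_tool(motion=[[[0,0.03,-0.13],0,-1],[[0,0.03,-0.13],0,-1],[[0,0.03,-0.13],0,-1],[[0,0.03,-0.13],0,-1],[[0,0,0],0,-1]])

```text
time_s: 5.2
tool_pos: [0.4782, -0.1854, 0.0661]
orientation: [0.819, 0.574, 0.0, 0.0]
contact_force: [0.6, -0.6, -5.0]
finger_gap: 0.0253
```

```bash
python3 -c "
from h import *
c=snap('side','s2');d=snap('top','t2')
r=lambda im,x,y,w,h,k:cv2.resize(im[y:y+h,x:x+w,::-1],None,fx=k,fy=k,interpolation=cv2.INTER_CUBIC)
cv2.imwrite('pics/z4.png',np.hstack([r(c['pixels'],325,170,80,70,5),r(d['pixels'],400,165,80,70,5)]))"
```

```text
(no output)
```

View pics/z4.png

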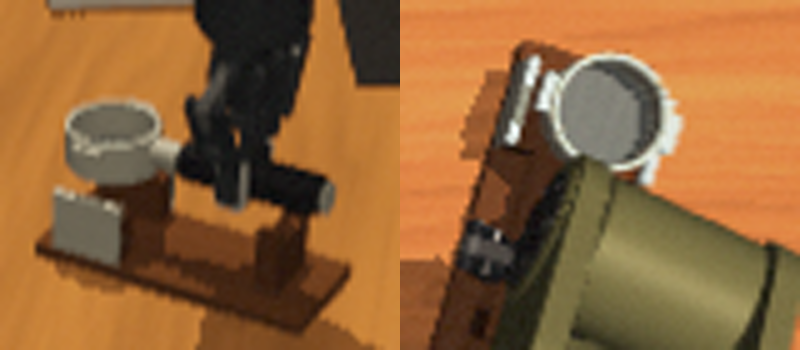

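The part lifted level (rim still horizontal), so 20 N of grip holds it against rotating. The head is only about 20 mm above the fork, so I can ease the finger opening here. If the grip weakens, the head will droop onto the fork in a controlled way.

Call:
servo_tool(motion=[[[0,0,0],0,-0.5],[[0,0,0],0,-0.46],[[0,0,0],0,-0.44],[[0,0,0],0,-0.42],[[0,0,0],0,-0.42]])

```text
time_s: 5.92
tool_pos: [0.478, -0.1853, 0.0657]
orientation: [0.819, 0.574, -0.0, 0.0]
contact_force: [0.6, 0.5, -5.3]
finger_gap: 0.0261
```

Call:
servo_tool(motion=[[[0,0,0],0,-0.41],[[0,0,0],0,-0.4],[[0,0,0],0,-0.4]])

```text
time_s: 6.3
tool_pos: [0.478, -0.1853, 0.0657]
orientation: [0.819, 0.574, -0.0, 0.0]
contact_force: [-0.4, -0.3, -4.6]
finger_gap: 0.0256
```

```bash
python3 -c "
from h import *
s=ctrl.sense();print(s['ft_torque'],s['contact_force'],s['finger_gap'])
c=snap('side','s3')
# rim/handle tilt in side view: tail end, and head
r=lambda im,x,y,w,h,k:cv2.resize(im[y:y+h,x:x+w,::-1],None,fx=k,fy=k,interpolation=cv2.INTER_CUBIC)
d=load('s2')['pixels'];print('diff',np.abs(c['pixels'][190:225,335:395].astype(int)-d[190:225,335:395]).mean())"
```

```text
[ 0.12110993  0.25666243 -0.05666798] [-0.40700818 -0.2705406  -4.55159957] 0.025565505748903938
diff 2.5663492063492064
```

Call:
servo_tool(motion=[[[0,0,0],0,-0.39],[[0,0,0],0,-0.39]])

```text
time_s: 6.6
tool_pos: [0.4783, -0.1855, 0.0661]
orientation: [0.819, 0.574, 0.0, 0.0]
contact_force: [0.6, -1.0, 0.3]
finger_gap: 0.026
```

Call:
servo_tool(motion=[[[0,0,0],0,-0.385],[[0,0,0],0,-0.385]])

```text
time_s: 6.85
tool_pos: [0.478, -0.1854, 0.0658]
orientation: [0.819, 0.574, 0.0, 0.0]
contact_force: [-0.3, -0.1, -0.9]
finger_gap: 0.026
```

Call:
servo_tool(motion=[[[0,0,0],0,-0.38],[[0,0,0],0,-0.38]])

```text
time_s: 7.1
tool_pos: [0.478, -0.1853, 0.0657]
orientation: [0.819, 0.574, 0.0, 0.0]
contact_force: [0.5, -0.5, -0.2]
finger_gap: 0.0266
```

```bash
python3 -c "
from h import *
c=snap('side','s4')
r=lambda im,x,y,w,h,k:cv2.resize(im[y:y+h,x:x+w,::-1],None,fx=k,fy=k,interpolation=cv2.INTER_CUBIC)
cv2.imwrite('pics/z5.png',r(c['pixels'],325,170,80,70,6))"
```

```text
(no output)
```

View pics/z5.png

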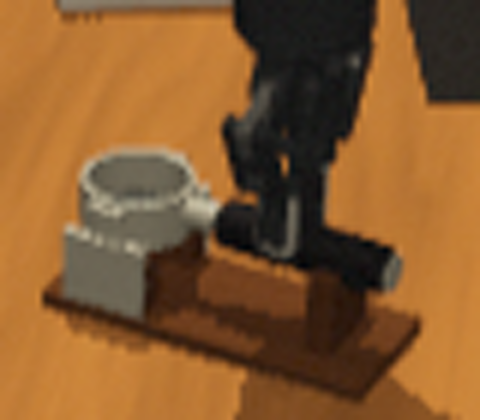

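It dropped level back into the rest, seated as before. The light-grip window is narrow, between −0.40 and −0.39. I'll regrip, lift and ramp down more finely.

Call:
servo_tool(motion=[[[0,0,0],0,-0.2],[[0,-0.1,0.26],0,-0.2],[[0,0,0.26],0,-0.3],[[0,0,0],0,-1],[[0,0,0],0,-1],[[0,0,-0.25],0,-1],[[0,0.05,-0.25],0,-0.41],[[0,0,0],0,-0.4],[[0,0,0],0,-0.398]])

```text
time_s: 8.28
tool_pos: [0.4761, -0.1846, 0.065]
orientation: [0.819, 0.574, 0.0, 0.0]
contact_force: [0.6, -0.0, -5.2]
finger_gap: 0.0253
```

Call:
servo_tool(motion=[[[0,0,0],0,-0.396],[[0,0,0],0,-0.396]])

```text
time_s: 8.52
tool_pos: [0.4761, -0.1846, 0.0648]
orientation: [0.819, 0.574, -0.0, -0.0]
contact_force: [-0.4, -0.9, -3.2]
finger_gap: 0.0257
```

Call:
servo_tool(motion=[[[0,0,0],0,-0.394],[[0,0,0],0,-0.394]])

```text
time_s: 8.78
tool_pos: [0.4761, -0.1847, 0.0649]
orientation: [0.819, 0.574, -0.0, -0.0]
contact_force: [0.5, 1.0, -2.7]
finger_gap: 0.0252
```

Grip load fell to 2.7 N, so the head has drooped onto the fork. I'll follow the arc upward with the light grip.

Call:
servo_tool(motion=[[[0,0.06,-0.16],0,-0.395],[[0,0.06,-0.16],0,-0.395],[[0,0.07,-0.16],0,-0.395],[[0,0.08,-0.16],0,-0.395],[[0,0.09,-0.16],0,-0.395],[[0,0.09,-0.16],0,-0.395],[[0,0,0],0,-0.395],[[0,0,0],0,-1]])

```text
time_s: 9.78
tool_pos: [0.4932, -0.1908, 0.1034]
orientation: [0.819, 0.574, 0.0, 0.0]
contact_force: [0.8, 0.1, -1.0]
finger_gap: 0.0258
```

```bash
python3 -c "
from h import *
c=snap('side','s5')
r=lambda im,x,y,w,h,k:cv2.resize(im[y:y+h,x:x+w,::-1],None,fx=k,fy=k,interpolation=cv2.INTER_CUBIC)
cv2.imwrite('pics/z6.png',r(c['pixels'],325,160,80,80,6))"
```

```text
(no output)
```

View pics/z6.png

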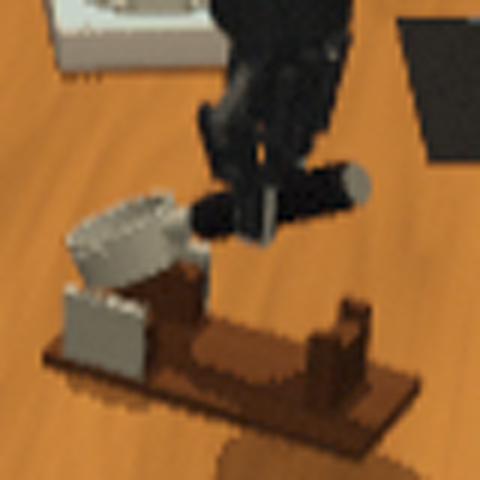

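The portafilter is now nose-down about 28° in the grip, with the rim front at (75,240) and tail at (355,185) in the crop. I'll tighten fully, lift and yaw.

Call:
servo_tool(motion=[[[0,0,0],0,-1],[[0,0,0],0,-1],[[0,0,-0.3],0,-1],[[0,0,-0.6],0,-1],[[0,0,-0.7],0,-1],[[0,0,-0.7],0,-1],[[0,0,-0.55],0,-1],[[0,0,0],-0.65,-1],[[0,0,0],-0.65,-1],[[0,0,0],0,-1],[[0,0,0],0,-1]], newtons=120)

```text
time_s: 11.2
tool_pos: [0.4928, -0.1907, 0.2173]
orientation: [0.749, 0.662, -0.0, -0.0]
contact_force: [0.0, 0.1, -6.1]
finger_gap: 0.0245
```

```bash
python3 -c "
from h import *
c=snap('side','s6');d=snap('top','t6')
r=lambda im,x,y,w,h,k:cv2.resize(im[y:y+h,x:x+w,::-1],None,fx=k,fy=k,interpolation=cv2.INTER_CUBIC)
cv2.imwrite('pics/z7.png',np.hstack([r(c['pixels'],320,115,80,80,5),r(d['pixels'],405,140,80,80,5)]))"
```

```text
(no output)
```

View pics/z7.png

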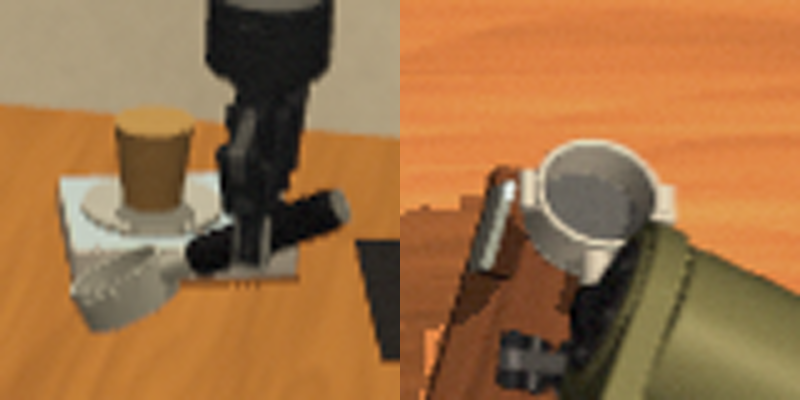

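```bash
cat > m4.py <<'E'
from h import *
np.set_printoptions(precision=4,suppress=True)
s=load('s6');t=load('t6')
S=lambda u,v:(320+u/5-.4,115+v/5-.4); T=lambda u,v:(405+(u-400)/5-.4,140+v/5-.4)
a=2*np.arctan2(.662,.749)-np.pi/2;f=np.array([np.cos(a),np.sin(a),0]);a=a;
f=np.array([np.sin(2*np.arctan2(.662,.749)),-np.cos(2*np.arctan2(.662,.749)),0]);y=np.array([-f[1],f[0],0])
g=np.array([.4928,-.1907,.2173+.0187])
def pl(u,v,off=0):
    o,w=ray(s,*S(u,v));P=o+w*(((g+off*y-o)@y)/(w@y));return np.array([(P-g)@f,P[2]-g[2]])*1000
print('yaw',np.degrees(np.arctan2(f[1],f[0])))
N=dict(tail=(340,207),hfront=(197,254),rimback=(165,250),rimfront=(74,290),botfront=(93,330),mouth=(118,272))
for k,p in N.items():print(k,pl(*p))
d=pl(340,207)-pl(197,254);print('handle slope',np.degrees(np.arctan2(d[1],-d[0])),np.linalg.norm(d))
m,e=tri(t,T(598,196),s,S(118,272));q=m-g;print('mouth tri',m,e,'rel fwd,lat,up',q@f*1000,q@y*1000,q[2]*1000)
# predictions
for ph in (24,28.5,32):
    r=np.radians(ph)
    for gx in (-100,-106):
        X,Z=np.array([np.cos(r),-np.sin(r)]),np.array([np.sin(r),np.cos(r)])
        print(ph,gx,'tail',(-158-gx)*X,'hf',(-52-gx)*X,'mouth',(-gx)*X+12*Z)
E
python3 m4.py
```

```text
yaw -7.056598542546656
tail [-50.9037  24.9723]
hfront [ 38.5499 -21.2151]
rimback [ 59.7396 -21.8035]
rimfront [120.7352 -60.3883]
botfront [107.2699 -87.4506]
mouth [ 90.8366 -42.4451]
handle slope 27.30859855877545 100.6737754160492
mouth tri [ 0.5843 -0.2041  0.1924] 0.001807348982104994 rel fwd,lat,up 92.43643420125551 -2.0764820521033163 -43.58203122752236
24 -100 tail [-52.9856  23.5907] hf [ 43.8502 -19.5234] mouth [ 96.2354 -29.7111]
24 -106 tail [-47.5044  21.1503] hf [ 49.3315 -21.9638] mouth [101.7167 -32.1515]
28.5 -100 tail [-50.9714  27.6752] hf [ 42.1832 -22.9036] mouth [ 93.6076 -37.1701]
28.5 -106 tail [-45.6985  24.8123] hf [ 47.4561 -25.7666] mouth [ 98.8805 -40.033 ]
32 -100 tail [-49.1868  30.7353] hf [ 40.7063 -25.4361] mouth [ 91.1638 -42.8153]
32 -106 tail [-44.0985  27.5558] hf [ 45.7946 -28.6156] mouth [ 96.2521 -45.9949]
```

Handle slope is 27–30° (28.5° wanted). The mouth triangulates to (0.584,−0.204,0.192) with a 1.8 mm ray gap, and the tail-to-mouth length is 157 mm (158.5 expected). Now traverse in front of the lens.

Call:
servo_tool(motion=[[[0.3,-0.186,-0.085],0,-1],[[0.6,0,0],0,-1],[[0.7,0,0],0,-1],[[0.7,0,0],0,-1],[[0.7,0,0],0,-1],[[0.6,0,0],0,-1],[[0.5,0,0],0,-1],[[0.3,0,0],0,-1],[[0.11,0,0],0,-1],[[0,0,0],0,-1],[[0,0,0],0,-1]])

```text
time_s: 12.68
tool_pos: [0.5073, -0.0113, 0.2207]
orientation: [0.749, 0.663, -0.0, 0.0]
contact_force: [0.4, -0.4, -5.8]
finger_gap: 0.0244
```

```bash
python3 -c "
from h import *
c=snap('side','s7');d=snap('top','t7')
r=lambda im,x,y,w,h,k:cv2.resize(im[y:y+h,x:x+w,::-1],None,fx=k,fy=k,interpolation=cv2.INTER_CUBIC)
cv2.imwrite('pics/z8.png',np.hstack([r(c['pixels'],275,115,80,110,5),r(d['pixels'],340,95,80,110,5)]))"
```

```text
(no output)
```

View pics/z8.png

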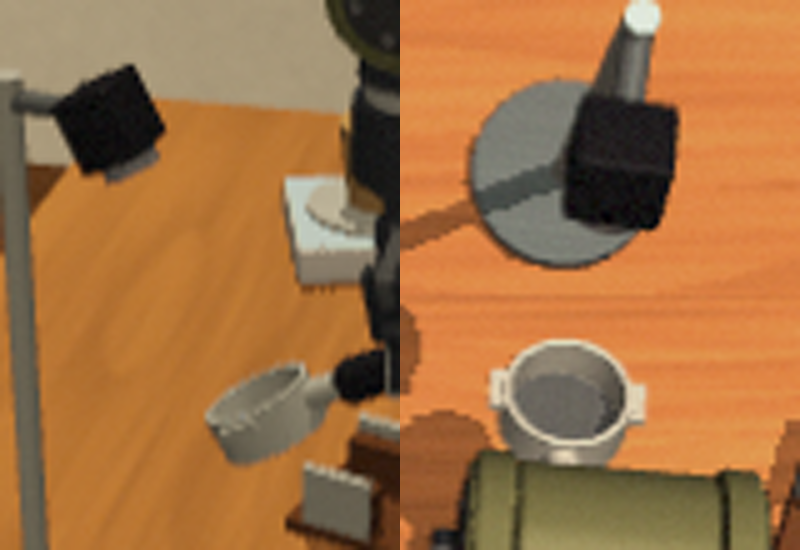

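```bash
cat > m5.py <<'E'
from h import *
np.set_printoptions(precision=4,suppress=True)
s=load('s7');t=load('t7')
S=lambda u,v:(275+u/5-.4,115+v/5-.4); T=lambda u,v:(340+(u-400)/5-.4,95+v/5-.4)
m,e=tri(t,T(567,393),s,S(255,393));print('mouth',m,e)
L=np.array([.6708,-.0319,.3292])
# lens check: barrel end in side view, on plane of symmetry
f=np.array([.9925,-.1219,0]);y=np.array([.1219,.9925,0])
def pl(u,v):
    o,w=ray(s,*S(u,v));return o+w*(((L-o)@y)/(w@y))
print('barrel end ctr (side)',pl(133,171),'L',L,'L in side crop',(proj(s,L)-[275,115]+.4)*5)
# ellipse fit of rim, top view: bright low-saturation pixels
p=t['pixels'][160:190,355:390].astype(int);mk=((p.min(2)>150)).astype(np.uint8)
k=max(cv2.findContours(mk,0,1)[0],key=cv2.contourArea);print('ell',cv2.fitEllipse(k),len(k))
for th in (60,61.5,63):
    r=np.radians(th);ax=np.cos(r)*f+[0,0,np.sin(r)]
    Lp=np.array([.6874,-.0339,.36])-.035*ax;v=Lp-m;print(th,'dist',v@ax,'lat y',v@y,'off',v-(v@ax)*ax)
# camera moved?
a=load('top0')['pixels'][110:145,372:400].astype(int);b=t['pixels'][110:145,372:400].astype(int);print('cam diff',np.abs(a-b).mean())
E
python3 m5.py
```

```text
mouth [ 0.6006 -0.0237  0.198 ] 4.9631371036672144e-05
barrel end ctr (side) [ 0.6726 -0.0321  0.3269] L [ 0.6708 -0.0319  0.3292] L in side crop [135.8175 167.705 ]
ell ((18.19314956665039, 13.052631378173828), (19.6348876953125, 27.45741844177246), 99.29572296142578) 134
60 dist 0.14901939480313783 lat y 0.00046423855712801094 off [-0.0045  0.001   0.0026]
61.5 dist 0.14909491240892098 lat y 0.0004642385571280204 off [-0.0004  0.0005  0.0002]
63 dist 0.14904426321510916 lat y 0.00046423855712801604 off [ 0.0039 -0.     -0.002 ]
cam diff 5.112925170068027
```

```bash
python3 -c "
from h import *
s=load('s7');t=load('t7');m=np.array([.6006,-.0237,.198]);f=np.array([.9925,-.1219,0]);y=np.array([.1219,.9925,0])
for ph in (24,26.5,29,31.5,34):
    r=np.radians(ph);X=np.cos(r)*f-[0,0,np.sin(r)]
    C=[m+.033*(np.cos(a)*X+np.sin(a)*y) for a in np.linspace(0,6.28,120)]
    q=np.array([(proj(s,c)-[275,115]+.4)*5 for c in C]);p=np.array([(proj(t,c)-[340,95]+.4)*5+[400,0] for c in C])
    i,j=q[:,0].argmin(),q[:,0].argmax()
    print(ph,'side L',q[i].round(),'R',q[j].round(),'slope',round((q[i,1]-q[j,1])/(q[j,0]-q[i,0]),3),'v',q[:,1].min().round(),q[:,1].max().round(),'top u',p[:,0].min().round(),p[:,0].max().round(),'v',p[:,1].min().round(),p[:,1].max().round())
print('obs slope',55/96)
print(ctrl.sense()['dq'].round(4))
"
```

```text
24 side L [203. 414.] R [308. 373.] slope 0.392 v 365.0 422.0 top u 501.0 632.0 v 336.0 451.0
26.5 side L [204. 416.] R [307. 371.] slope 0.437 v 364.0 423.0 top u 501.0 632.0 v 338.0 449.0
29 side L [205. 418.] R [306. 368.] slope 0.494 v 363.0 424.0 top u 501.0 632.0 v 339.0 448.0
31.5 side L [206. 420.] R [305. 366.] slope 0.543 v 362.0 425.0 top u 501.0 632.0 v 341.0 446.0
34 side L [207. 422.] R [304. 364.] slope 0.595 v 360.0 426.0 top u 502.0 632.0 v 343.0 445.0
obs slope 0.5729166666666666
[ 0.002  -0.0015 -0.0012  0.0014  0.0004  0.002 ]
```

```bash
python3 -c "
from station import ctrl
s=ctrl.sense();print(s['time_s'],s['tool_pos'],s['contact_force']);print(ctrl.finish_job())"
```

```text
12.775 [ 0.50728035 -0.01121786  0.22064427] [ 0.46177187 -0.58624577 -4.82430854]
the job is handed in; nothing more can be done
None
```

I took the empty portafilter from the right-hand rest by its handle and handed the job in at 12.8 s. The arm is still holding it in front of the lens with a 120 N grip.

The tool can only point straight down, so I had to tilt the portafilter inside the grip. I eased the grip just above the rest so the head drooped onto the fork, then tightened it fully. My first try at this failed: the portafilter dropped about 20 mm back into its rest and seated level, and I picked it up again.

**Last checks**
- **Position:** the two cameras put the mouth at (0.601, −0.024, 0.198) m. That is 149 mm from the estimated lens glass and about 0.5 mm off its axis. It takes the lens as pointing 61.5° down; a 1.5° error there would put the mouth about 5 mm off the axis.
- **Stillness:** joint speeds were about zero.
- **Camera and other objects:** the camera looked unmoved in the last picture I viewed. The before/after pixel comparison of it was inconclusive (mean difference 5). I saw no contact with the other objects, but did not check them individually.

**Where the checks disagreed**
- **Portafilter tilt:** the handle line gave 27°, the tail-to-mouth line 30°, and the rim outline 31–33°. I take it as about 30°.
- **Lens direction:** different edges of the camera head gave 60–64° down, and a rough reading of the barrel end gave 66°. At 61.5° the ideal tilt would be 28.5°, so the mouth is probably facing the lens to within 1–3°.

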